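Set the tag number and ink the pad

ROBOT

A 6-joint arm with a two-finger parallel gripper is mounted at the origin on the work surface. World frame = base frame: x ahead of the robot, y to its left, z up, the work surface at z = 0. Lengths are in mm, angles in rad, forces in N, time in s.
With the tool pointing down it reaches from about 275 to 1000 mm from the base axis. Payload 8.4 kg.
Tool frame: the origin (TCP) lies midway between the tips of the shut fingers; the grasp point (between the pads) lies 19 mm behind it; z points along the fingers, y is the line along which they close (so a half turn about z gives the same grasp; the last joint's range is limited). The gripper opens to 85 mm and grips with 20 to 120 N. Pads are 22 mm wide; open, the fingers measure 114 mm over their backs; the gripper's body (76 mm by 85 mm) begins 54 mm behind the grasp point. The pads swing forward as they close: fully open they stand 13 mm farther back than shut.
Start: joints at [-1.294, 0.353, 1.633, -0, 1.155, -0.002], TCP at [172, -600.869, 231.281] pointing down, gripper open.
Joint ranges: [-2.63, 2.63], [-0.92, 2.1], [0.06, 2.66], [-1.3, 4.44], [0, 2.69], [-3.02, 3.02]. Speed limits (rad/s): [2.22, 2.22, 2.79, 3.14, 3.14, 3.14].

INTERFACE

Orientations are given as [roll, pitch, yaw] about the fixed x, y, z axes, in that order (R = Rz(yaw) Ry(pitch) Rx(roll)).
In Python, from rig import r gives the robot as it stands.
- The arm moves only by the shell command python3 -m inch 'ROWS' [OPENING] [FORCE]. ROWS is JSON, a list that holds one entry, the list of rows, each a list of 6 numbers: the shift along the tool's x, y, z scaled (see below), then the turn, a rotation vector about the tool's x, y, z scaled (see below). In form: [[[tx, ty, tz, wx, wy, wz], ...]]. A call has 1 to 8 rows; each row is the pose to reach, as a shift and turn from the pose commanded when the call began, along the tool's axes at that moment, turning the shorter way round; what a row does not reach only later rows make up. The controller multiplies each number of a shift by 20 cm and each number of a turn by pi rad. A row lasts 1/12 s, in which the tool goes at most 41.7 mm and 7.16 degrees, less where a joint would pass 70% of its speed; a pose out of reach is approached as far as the arm can. A call with a number of a shift or a turn outside -1 to 1 is refused whole. A call with a gripper value outside its range is refused whole. OPENING is the gripper's target within -1 to 1 (fully open at 1, half-way at 0, shut at -1), set as the call begins (- or left out, the last holds). The fingers move at their own pace and stop on an object; FORCE is the grip in N (left out, the last holds). Time passes only in rows, so rows that repeat a pose let the fingers close. It gives the time, the measured TCP pose, the force, the opening and the grip force at its end, in the units of the state.
- r.sense(): the state, without advancing time (a new reading comes with each control period).
- r.grab_frame(name): name is "scene" or "top" or "wrist"; returns the picture (384x512x3 uint8, red, green, blue); there is no depth.
- r.camera_info(name): a dict with "K" (3x3 intrinsics, pixels), "rvec" (rotation vector, rad) and "tvec" (3), from world to camera coordinates, as OpenCV has them; the wrist camera has in their place "mount" (4x4, takes a point from camera to tool coordinates, whose origin is the TCP and whose axes are the flange's). Camera axes: x right, y down, z forward; pixel columns grow to the right and rows downward; lengths in mm; the calibration is good to about 2 mm. A picture is of the moment at which its call begins: read the wrist's pose just before it. camera_info takes no time and is no camera call.
- r.sign_off(): hands the job in; it is judged then, once.
The state is a dict: "clock": time; "qpos": joint angles; "qvel": joint speeds; "joint_efforts": joint torques, N m; "eef_pos": TCP position; "tcp_rot": TCP orientation; "contact_force": force on the tool from outside, world axes, zero at the start; "wrist_torque": the same for the moment, N m; "opening": opening from 0.0 (shut) to 1.0 (fully open); "grasp_force": force on a finger pad.
Only numpy, scipy, OpenCV 4.12 (cv2) and the standard library are available. Lean on these libraries where they do the work, as an engineer would, in place of code of your own. Each camera call takes 0.05 s, during which the arm holds its last target. There are 200 camera calls.

TASK

Set the three thumbwheels of the tag-numbering station to 5, 2, 4 (5 on the wheel next to the pump bottle, 2 on the middle one, 4 on the far one), each clicked in with that many dots facing straight up. Only when the whole number is set, press the bottle's pump cap fully down to ink the pad and let it come back up. Leave the pot, the telephone and the steel ring where they are.

Things in the scene. Friction and masses are not known exactly. Their poses are not given: they have to be found in the camera images.
- station: Fixed grey tag-numbering station, 150 x 255 mm, three equal thumbwheels in a row on one level axle along its y. Origin on the table under the middle wheel; z up, x away from the robot, y along the axle towards the ink pad and the bottle. Housing top 80 mm above the table, 30 mm wide between wheels; the pad tray (y 95 to 147 mm) is 41 mm high.
- wheel1 (a joint): First wheel, next to the ink pad and bottle. Digit shown on top = value / 0.785 (45 degrees each), 0 to 7. The value grows as the wheel's top moves along the station's +x (away from the robot); end stops just below 0 and above 7. The flats of the drum carry 0 to 7 black dots; the flat facing straight up between two lugs is the digit set. A wheel may start caught half-way between two.
- wheel2 (a joint): Middle wheel, built as the first. Digit shown on top = value / 0.785 (45 degrees each), 0 to 7. The value grows as the wheel's top moves along the station's +x (away from the robot); end stops just below 0 and above 7. 
- wheel3 (a joint): Last wheel, farthest from the bottle, built as the first. Digit shown on top = value / 0.785 (45 degrees each), 0 to 7. The value grows as the wheel's top moves along the station's +x (away from the robot); end stops just below 0 and above 7. 
- hub1 (a point): Centre of the first wheel, on its axle, 66 mm above the table; fixed, axes as the station's. Each wheel: white eight-sided drum 26 mm wide, 38 mm from axle to flats, and on each of its 8 corners a radial black lug 8 mm thick, 26 mm wide, its tip 60 mm from the axle. With a digit clicked in, lugs stand 22.5 and 67.5 degrees either side of vertical.
- hub2 (a point): Centre of the middle wheel on the axle, likewise, 60 mm from hub1. With a digit clicked in, the gap between the two upper lugs is 38 mm at their tips, 29 mm at 45 mm above the axle. The drum's corners pass 41 mm above the axle as it turns. A finger that meets only the top edge of a lug leaning towards it can ride up and jam: reach well below the tip.
- hub3 (a point): Centre of the last wheel on the axle, likewise, 60 mm from hub2. Each wheel has sprung clicks: turning it half way to the next digit takes about 5 to 8 N at a lug tip, then it snaps on to that digit by itself; let go earlier, it snaps back. It comes to rest within about 7 degrees of square, and stays. Pressing down on a lug's end jams.
- cap (a joint): Sprung white pump cap of the bottle: 0 up, 0.010 m fully down; it needs about 5 N to start and 9 N to be fully down against a hard stop, and springs back.
- cap_top (a point): Centre of the pump cap's flat top (38 mm across), 158 mm above the table when up; it moves with the cap, which is pressed straight down.
- bottle: Fixed grey pump bottle, 62 mm across, on a 90 mm steel foot, beside the ink pad end of the station; its short spout points at the station. Origin at the centre of the foot's underside.
- cup: open green pot, 84 mm across the rim, 35 mm high; origin at the centre of its underside. A bystander.
- phone: black telephone lying flat, 75 x 150 x 9 mm (x, y, z); origin at the centre of its underside. A bystander.
- keyring: plain steel ring lying flat, 64 mm outside diameter, 50 mm inside, 7 mm high; origin at the centre of its underside. A bystander.
Not all that is in view belongs to the job. There is more than one size of the bottle; the one meant has the size given above.

How it is judged:
By the outcome, as a careful person would: the job done as asked, in the order asked, and still so for the second after the job is handed in, with the robot touching nothing.
It also fails if it takes over 69 s, if anything falls off the work surface, if the arm or the gripper's body presses on something with over 40 N, if the wrist force passes 120 N, or if a joint passes its speed limit or range.

## Working session

There is one attempt and no reset: what is moved stays moved. The work goes in short steps, Python scripts to look and compute and a shell command to move; the robot and the scene stay as the last step left them, time stands still between calls to the robot, and variables do not carry over. Pictures are saved under pics/ and viewed, at most 10 in all, crops included, and the job is handed in when it is done.

```bash
mkdir -p pics; ls; python3 - <<'E'
from rig import r
import cv2,numpy as np
for n in("scene","top"):
    cv2.imwrite(f"pics/{n}0.png",cv2.resize(r.grab_frame(n)[:,:,::-1],(800,600),interpolation=cv2.INTER_CUBIC))
    i=r.camera_info(n);print(n,{k:np.round(np.array(v),4).tolist() for k,v in i.items()})
i=r.camera_info("wrist");print({k:np.round(np.array(v),4).tolist() for k,v in i.items()})
s=r.sense();print(s)
E
```

```text
pics
scene {'K': [[362.8013, 0.0, 258.7236], [0.0, 362.8013, 192.1221], [0.0, 0.0, 1.0]], 'rvec': [0.7955, 2.3875, -1.3359], 'tvec': [430.3172, -98.548, 1101.1055]}
top {'K': [[358.9711, 0.0, 257.1566], [0.0, 358.9711, 200.3016], [0.0, 0.0, 1.0]], 'rvec': [2.1331, -2.1694, 0.1489], 'tvec': [58.0874, 566.4102, 891.1315]}
{'K': [[316.4839, 0.0, 250.5829], [0.0, 316.4839, 193.52], [0.0, 0.0, 1.0]], 'mount': [[-0.0006, -0.9546, -0.2978, 76.9331], [1.0, -0.0005, -0.0006, 0.423], [0.0004, -0.2978, 0.9546, -143.0462], [0.0, 0.0, 0.0, 1.0]]}
{'clock': 0.1, 'qpos': array([-1.29440429e+00,  3.53566995e-01,  1.63408600e+00, -5.29602055e-05,
        1.15518653e+00, -2.39580280e-03]), 'qvel': array([-0.00036329, -0.00111776, -0.00119492,  0.0006126 ,  0.00013777,
       -0.00039014]), 'joint_efforts': array([-6.62318439e-05, -6.06351900e+01, -3.42819250e+01,  8.91076354e-06,
        3.86865082e-03, -1.14495830e-05]), 'eef_pos': array([ 171.86116014, -600.45127216,  230.63295209]), 'tcp_rot': array([-3.14034567e+00,  4.54376213e-05,  2.78809284e-01]), 'contact_force': array([ 0.07048298, -0.07957134, -0.91587231]), 'wrist_torque': array([ 0.01304758, -0.01727934,  0.01008038]), 'grasp_force': 0.0, 'opening': 0.9989708509065348}
```

View pics/top0.png

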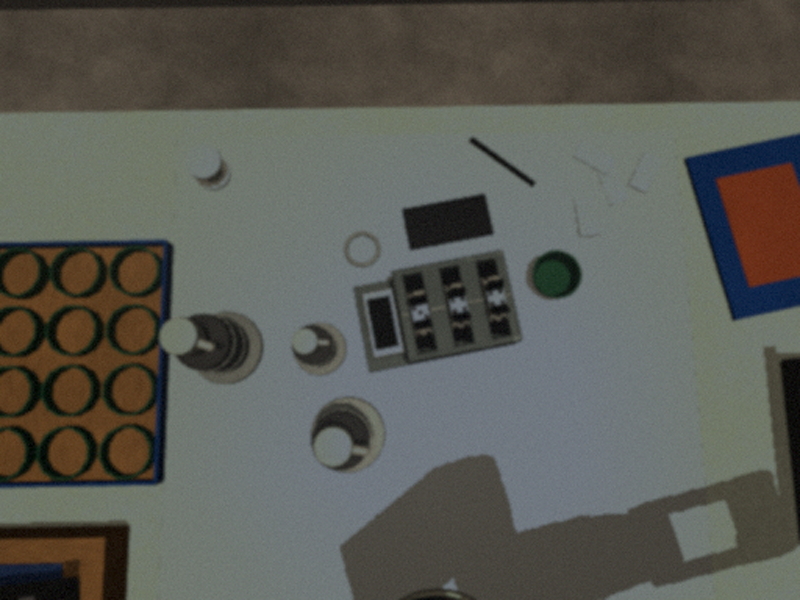

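View pics/scene0.png

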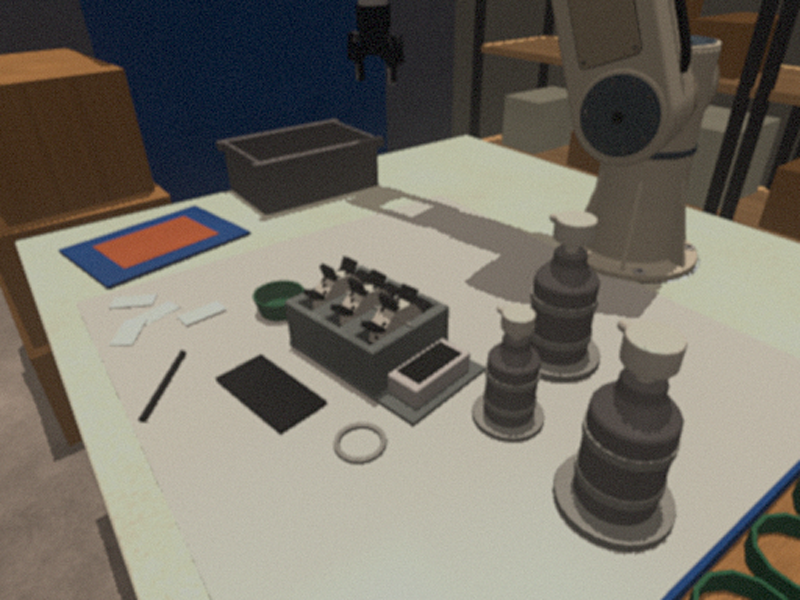

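The top view shows three bottle candidates: A with its foot at about (320,350), B at (350,435), and C at (222,348). The small white thing at (208,165) isn't one of them. I'll measure their foot diameters and heights, and locate the station.

```bash
cat > h.py <<'E'
import numpy as np,cv2
from scipy.spatial.transform import Rotation as R
from rig import r
def cam(n,s=None):
    i=r.camera_info(n);K=np.array(i["K"])
    if n=="wrist":
        s=s or r.sense();M=np.array(i["mount"]);Rt=R.from_euler("xyz",s["tcp_rot"]).as_matrix()
        Rw=(Rt@M[:3,:3]).T;return K,Rw,-Rw@(np.array(s["eef_pos"])+Rt@M[:3,3])
    return K,cv2.Rodrigues(np.array(i["rvec"],float))[0],np.array(i["tvec"],float).ravel()
def ray(c,u,v,z):
    K,Rw,t=c;d=Rw.T@np.linalg.inv(K)@[u,v,1];o=-Rw.T@t
    return o+d*(z-o[2])/d[2]
def proj(c,p):
    K,Rw,t=c;q=K@(Rw@np.asarray(p,float)+t);return q[:2]/q[2]
E
python3 - <<'E'
from h import *
c=cam("top");s=.64
f=lambda u,v,z:np.round(ray(c,(u+.5)*s-.5,(v+.5)*s-.5,z),1)
print("station z0/80:",f(355,288,4),f(371,371,4),"housing",f(392,269,80),f(504,250,80),f(521,340,80),f(406,362,80))
print("pad",f(362,293,41),f(390,288,41),f(401,350,41),f(374,356,41))
for n,a in dict(A=[(292,350),(347,348),(320,321),(320,375)],B=[(311,430),(385,432),(352,397),(348,472)],C=[(185,350),(263,345),(225,311),(225,383)]).items():
    p=[f(*q,3) for q in a];print(n,np.linalg.norm(p[0]-p[1]),np.linalg.norm(p[2]-p[3]),(p[1]+p[0])/2,p)
print("capA",f(305,340,158),"B",f(332,447,158),f(332,447,210),"C",f(180,337,158),f(180,337,230))
E
```

```text
station z0/80: [617.6 129.2   4. ] [474.1 102.8   4. ] housing [633.4  63.6  80. ] [ 661.6 -117.    80. ] [ 516.  -137.7   80. ] [484.5  43.8  80. ]
pad [602.1 114.6  41. ] [609.8  67.9  41. ] [506.2  51.3  41. ] [497.2  95.7  41. ]
A 93.9172508115522 92.40021644996297 [513.   190.45   3.  ] [array([512.1, 237.4,   3. ]), array([513.9, 143.5,   3. ]), array([561.2, 189.7,   3. ]), array([468.8, 189.5,   3. ])]
B 123.91771463354219 123.01089382652255 [374.8 142.3   3. ] [array([377.5, 204.2,   3. ]), array([372.1,  80.4,   3. ]), array([431. , 135.4,   3. ]), array([308.2, 142.6,   3. ])]
C 133.04923900571546 123.2415514345709 [518.35 353.45   3.  ] [array([515.2, 419.9,   3. ]), array([521.5, 287. ,   3. ]), array([581.3, 353.4,   3. ]), array([458.1, 350.2,   3. ])]
capA [514.5 188.7 158. ] B [363.9 150.  158. ] [368.9 143.6 210. ] C [521.9 368.  158. ] [514.6 339.6 230. ]
```

Bottle A fits: its foot measures about 93 mm, its cap projects consistently at 158 mm over the foot centre, and it stands beside the pad. B and C measure over 120 mm. I'll confirm this in the next crop, along with the wheels. Moving the wrist camera to the station now.

```bash
python3 -m inch '[[[0.77,-0.75,0.05,0,0,0],[0.77,-0.75,0.05,0,0,0],[0.77,-0.75,0.05,0,0,0],[0.77,-0.75,0.05,0,0,0],[0.77,-0.75,0.05,0,0,0],[0.77,-0.75,0.05,0,0,0]]]' -1 40
python3 -m inch '[[[0.77,-0.75,0.05,0,0,0],[0.77,-0.75,0.05,0,0,0],[0.77,-0.75,0.05,0,0,0],[0.77,-0.75,0.05,0,0,0],[0.77,-0.75,0.05,0,0,0],[0.77,-0.75,0.05,0,0,0]]]'
python3 -m inch '[[[0.77,-0.75,0.05,0,0,0.039],[0.77,-0.75,0.05,0,0,0.039],[0.77,-0.75,0.05,0,0,0.039],[0.77,-0.75,0.05,0,0,0.039],[0.77,-0.75,0.05,0,0,0.039],[0.77,-0.75,0.05,0,0,0.039],[0.77,-0.75,0.05,0,0,0.039],[0.77,-0.75,0.05,0,0,0.039]]]'
python3 - <<'E'
from h import *
s=r.sense();g=r.grab_frame("wrist");cv2.imwrite("pics/w_raw1.png",g[:,:,::-1])
print(s["eef_pos"],s["tcp_rot"],s["clock"],s["opening"])
cv2.imwrite("pics/w1.png",cv2.resize(g[:,:,::-1],(800,600),interpolation=cv2.INTER_CUBIC))
E
```

```text
clock: 0.6
eef_pos: [280.1, -409.0, 220.5]
tcp_rot: [-3.138, -0.001, 0.281]
contact_force: [1.1, -0.7, -0.0]
opening: 0.144
grasp_force: 0.0
clock: 1.1
eef_pos: [387.3, -223.3, 211.0]
tcp_rot: [-3.14, -0.001, 0.282]
contact_force: [-0.3, 0.6, 0.7]
opening: -0.002
grasp_force: 0.0
clock: 1.77
eef_pos: [492.1, -41.1, 200.9]
tcp_rot: [3.141, 0.001, 0.158]
contact_force: [0.5, -0.5, -1.3]
opening: 0.002
grasp_force: 0.0
[492.07133846 -41.12483319 200.9109127 ] [3.14137253e+00 1.17299080e-03 1.58290133e-01] 1.7667 0.001980439402711744
```

View pics/w1.png

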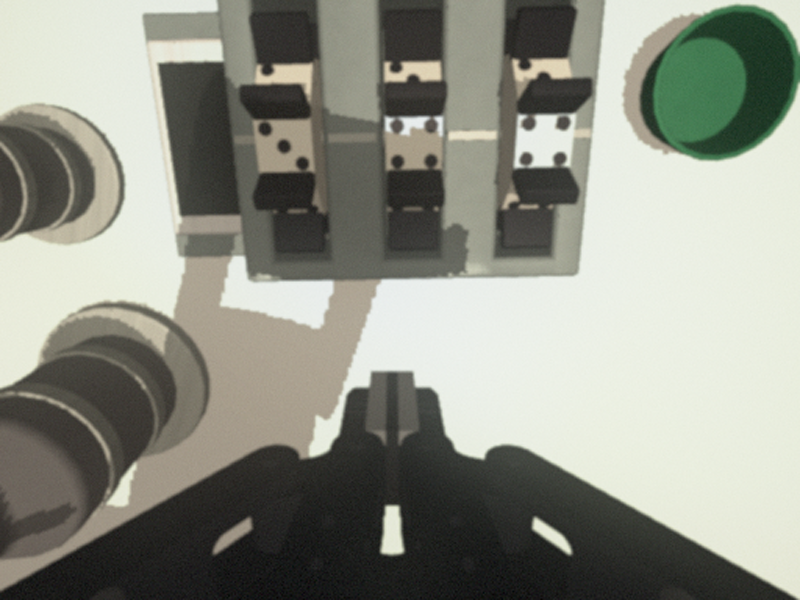

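Wheels from left to right show 3 (around (284,145)), 4 (around (413,140)) and 4 (around (545,140)). I'll fit the station pose with a model overlay and also crop the bottle from the top camera.

```bash
cat > ov.py <<'E'
from h import *
def wp(S,p):
    x,y,a=S;c,s=np.cos(a),np.sin(a);return np.array([x+c*p[0]-s*p[1],y+s*p[0]+c*p[1],p[2]])
def overlay(img,c,S,ang,k):
    for y,o in zip((60,0,-60),ang):
        for i in range(-4,4):
            if i in(-3,-2,-1,0,1,2):
                b=np.radians(22.5+45*i+o)
                if abs(b)>1.3: continue
                for t,col in((4,(0,0,255)),(-4,(0,255,0))):
                    P=[wp(S,(60*np.sin(b)+t*np.cos(b),y+w,66+60*np.cos(b)-t*np.sin(b))) for w in(-13,13)]
                    a,d=[tuple(np.int32((proj(c,q)+.5)*k)) for q in P];cv2.line(img,a,d,col,1)
    L=[wp(S,q) for q in((-75,-108,80),(-75,90,80),(75,90,80),(75,-108,80))]
    cv2.polylines(img,[np.int32([(proj(c,q)+.5)*k for q in L])],True,(255,0,0),1)
    return img
E
python3 - <<'E'
from ov import *
from scipy.optimize import least_squares
s=r.sense();c=cam("wrist",s);k=1.5625
# housing near corners and lug outer corners read from w1.png
f=lambda u,v,z:np.round(ray(c,(u+.5)/k-.5,(v+.5)/k-.5,z),1)
a,b=f(249,280,80),f(578,273,80);print(a,b,np.linalg.norm(a-b),np.degrees(np.arctan2(-(a-b)[0],(a-b)[1])))
yaw=0.158
m=(a+b)/2;S=(m[0]+75*np.cos(yaw)+ -9*-np.sin(yaw)*-1, m[1]+75*np.sin(yaw)+9*np.cos(yaw),yaw)
print(S)
img=cv2.imread("pics/w_raw1.png")
K=3.2;o=overlay(cv2.resize(img,None,fx=K,fy=K,interpolation=cv2.INTER_CUBIC),c,S,(0,0,0),K)
cv2.imwrite("pics/ov1.png",o[0:600,440:1240])
g=r.grab_frame("top")[:,:,::-1];t=cam("top")
cv2.imwrite("pics/bot.png",cv2.resize(g[190:310,110:270],None,fx=4,fy=4,interpolation=cv2.INTER_CUBIC))
E
```

```text
[486.9  36.9  80. ] [ 519.  -141.2   80. ] 180.96966596642653 10.21706078324911
(np.float64(575.5997049716418), np.float64(-31.461346889335502), 0.158)
```

View pics/ov1.png

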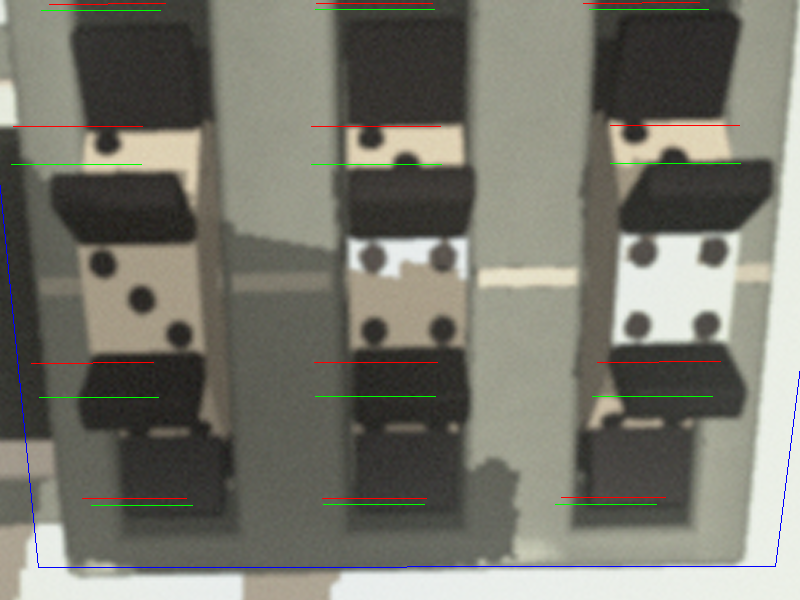

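View pics/bot.png

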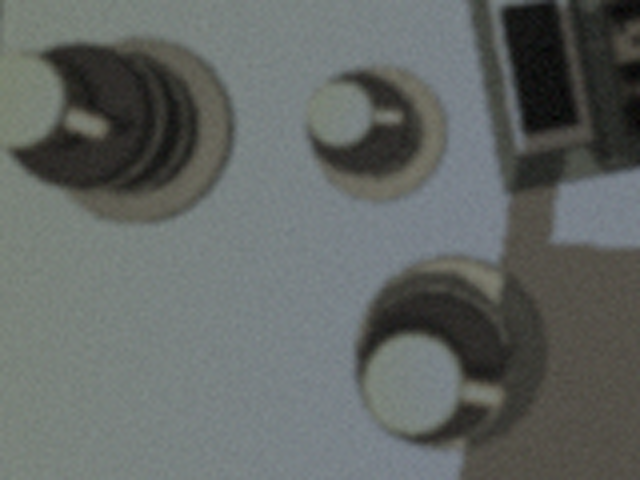

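Bottle A at (340,115) in the crop is the small one and its spout points at the station, so it's the right one. In the overlay the model sits about 36 crop px too far from the robot, so I'll fit the pose on the lug corners.

```bash
python3 - <<'E'
from ov import *
from scipy.optimize import least_squares
c=cam("wrist")
far=[(50,178,181,178),(349,168,474,168),(642,163,772,163)]
near=[(80,428,197,428),(357,424,468,422),(631,417,745,417)]
obs=[];mod=[]
for y,F,N in zip((60,0,-60),far,near):
    for (u1,v1,u2,v2),sg in((F,1),(N,-1)):
        for u,v,w in((u1,v1,13),(u2,v2,-13)):
            obs.append(((u+440)/3.2-.5,v/3.2-.5));mod.append((sg*26.7,y+w,119.9))
obs=np.array(obs)
def res(p):
    return np.ravel([proj(c,wp(p[:3],m)+[0,0,p[3]])-o for m,o in zip(mod,obs)])
q=least_squares(res,[570,-30,.158,0]);print(q.x,np.abs(q.fun).max(),np.sqrt(np.mean(q.fun**2)))
q2=least_squares(lambda p:res([*p,0]),[570,-30,.158]);S=q2.x;print(S,np.sqrt(np.mean(q2.fun**2)));print(np.round(q2.fun.reshape(-1,2),1).tolist())
# cross-check with top camera
t=cam("top");o=overlay(cv2.resize(r.grab_frame("top")[:,:,::-1],None,fx=6,fy=6,interpolation=cv2.INTER_CUBIC),t,S,(0,0,0),6)
cv2.imwrite("pics/ovtop.png",o[920:1460,1350:2050])
print(ray(t,(305+.5)*.64-.5,(340+.5)*.64-.5,158), [ (110+(340+.5)/4-.5),(190+(115+.5)/4-.5)], ray(t,110+340.5/4-.5,190+115.5/4-.5,158))
E
```

```text
[ 5.69912071e+02 -4.06101756e+01  1.75998231e-01 -2.35949662e+00] 2.4585976634819033 1.3819128029141996
[ 5.69815657e+02 -4.05160866e+01  1.75907035e-01] 1.5189354828680344
[[0.8, -1.9], [-0.3, -2.8], [-0.0, 2.6], [0.4, 1.8], [-0.6, -0.8], [0.3, -1.8], [-1.2, 2.1], [1.3, 1.9], [0.2, -1.4], [-0.3, -2.3], [-1.1, 2.5], [0.6, 1.7]]
[514.54761315 188.69106965 158.        ] [194.625, 218.375] [512.41719013 189.56112719 158.        ]
```

View pics/ovtop.png

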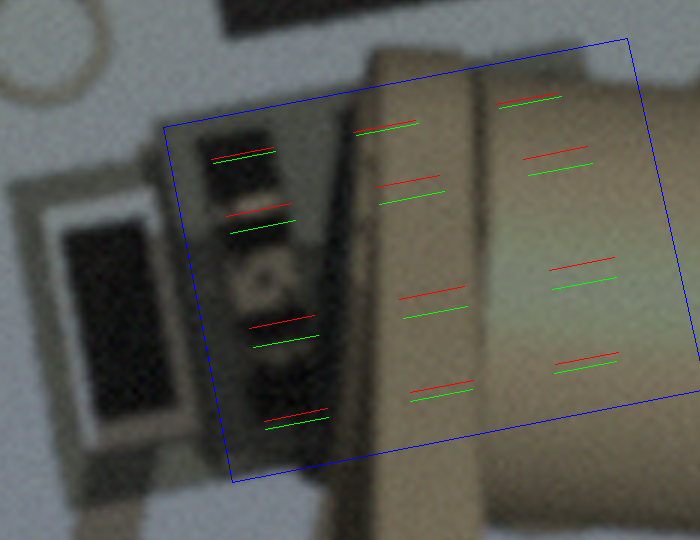

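```bash
python3 -m inch '[[[0.144,-0.238,0.305,0,0,-0.0055],[0.144,-0.238,0.305,0,0,-0.0055],[0.144,-0.238,0.305,0,0,-0.0055],[0.144,-0.238,0.305,0,0,-0.0055],[0.144,-0.238,0.305,0,0,-0.0055]]]'
cat >> ov.py <<'E'
S=(569.8,-40.6,.176)
def rel():
    s=r.sense();d=np.array(s["eef_pos"])-[*S[:2],0];c,n=np.cos(S[2]),np.sin(S[2])
    print("station xyz",np.round([c*d[0]+n*d[1],-n*d[0]+c*d[1],d[2]],1),"rpy",np.round(s["tcp_rot"],3),"F",np.round(s["contact_force"],1),s["clock"])
E
python3 -c "from ov import *;rel()"
```

```text
clock: 2.33
eef_pos: [513.1, 9.2, 140.7]
tcp_rot: [3.141, 0.0, 0.173]
contact_force: [-0.3, 0.5, 0.5]
opening: 0.0
grasp_force: 0.0
station xyz [-47.1  59.  140.7] rpy [3.141 0.    0.173] F [-0.3  0.5  0.5] 2.3333
```

```bash
python3 -m inch '[[[0,0,0.155,0,0,0],[0,0,0.155,0,0,0],[0.05,0,0.155,0,0,0],[0.09,0,0.155,0,0,0],[0.13,0,0.155,0,0,0],[0.16,0,0.155,0,0,0]]]'
python3 -m inch '[[[0.03,0,0,0,0,0],[0.06,0,0,0,0,0],[0.075,0,0,0,0,0],[0.075,0,0,0,0,0],[0.075,0,0,0,0,0]]]'
python3 -c "from ov import *;rel()"
```

```text
clock: 2.83
eef_pos: [544.9, 15.4, 111.1]
tcp_rot: [3.141, 0.002, 0.173]
contact_force: [-10.0, -2.8, 7.7]
opening: -0.001
grasp_force: 5.0
clock: 3.25
eef_pos: [560.5, 18.5, 109.9]
tcp_rot: [3.141, -0.001, 0.173]
contact_force: [0.2, -0.5, 0.4]
opening: 0.001
grasp_force: 0.0
station xyz [  1.2  59.8 109.9] rpy [ 3.141e+00 -1.000e-03  1.730e-01] F [ 0.2 -0.5  0.4] 3.25
```

One click went in and the finger is clear of the lugs. Lifting out and repeating.

```bash
python3 -m inch '[[[0,0,-0.155,0,0,0],[0,0,-0.155,0,0,0],[-0.12,0,-0.155,0,0,0],[-0.24,0,-0.155,0,0,0],[-0.24,0,-0.155,0,0,0],[-0.24,0,-0.155,0,0,0],[-0.24,0,-0.155,0,0,0]]]'
python3 -m inch '[[[0,0,0.155,0,0,0],[0,0,0.155,0,0,0],[0.05,0,0.155,0,0,0],[0.09,0,0.155,0,0,0],[0.13,0,0.155,0,0,0],[0.16,0,0.155,0,0,0]]]'
python3 -m inch '[[[0.03,0,0,0,0,0],[0.06,0,0,0,0,0],[0.075,0,0,0,0,0],[0.075,0,0,0,0,0],[0.075,0,0,0,0,0]]]'
python3 -c "from ov import *;rel()"
```

```text
clock: 3.83
eef_pos: [513.3, 10.3, 140.8]
tcp_rot: [3.141, -0.002, 0.173]
contact_force: [0.5, 0.6, 0.6]
opening: -0.003
grasp_force: 0.0
clock: 4.33
eef_pos: [544.1, 15.8, 110.3]
tcp_rot: [-3.141, 0.003, 0.174]
contact_force: [-10.3, -1.7, 7.8]
opening: -0.003
grasp_force: 4.9
clock: 4.75
eef_pos: [559.6, 18.5, 109.7]
tcp_rot: [3.141, -0.001, 0.174]
contact_force: [-0.1, 0.3, -0.2]
opening: -0.001
grasp_force: 0.0
station xyz [  0.3  60.  109.7] rpy [ 3.141e+00 -1.000e-03  1.740e-01] F [-0.1  0.3 -0.2] 4.75
```

```bash
python3 -m inch '[[[0,0,-0.155,0,0,0],[0,0,-0.155,0,0,0],[0.12,0.15,-0.155,0,0,0],[0.235,0.3,-0.155,0,0,0],[0.235,0.3,-0.155,0,0,0],[0.235,0.3,-0.155,0,0,0],[0.235,0.3,-0.155,0,0,0]]]'
python3 -m inch '[[[0,0,0.155,0,0,0],[0,0,0.155,0,0,0],[-0.05,0,0.155,0,0,0],[-0.09,0,0.155,0,0,0],[-0.13,0,0.155,0,0,0],[-0.16,0,0.155,0,0,0]]]'
python3 -m inch '[[[-0.03,0,0,0,0,0],[-0.06,0,0,0,0,0],[-0.075,0,0,0,0,0],[-0.075,0,0,0,0,0],[-0.075,0,0,0,0,0]]]'
python3 -c "from ov import *;rel()"
python3 -m inch '[[[0,0,-0.155,0,0,0],[0,0,-0.155,0,0,0],[0.12,0,-0.155,0,0,0],[0.235,0,-0.155,0,0,0],[0.235,0,-0.155,0,0,0],[0.235,0,-0.155,0,0,0],[0.235,0,-0.155,0,0,0]]]'
python3 -m inch '[[[0,0,0.155,0,0,0],[0,0,0.155,0,0,0],[-0.05,0,0.155,0,0,0],[-0.09,0,0.155,0,0,0],[-0.13,0,0.155,0,0,0],[-0.16,0,0.155,0,0,0]]]'
python3 -m inch '[[[-0.03,0,0,0,0,0],[-0.06,0,0,0,0,0],[-0.075,0,0,0,0,0],[-0.075,0,0,0,0,0],[-0.075,0,0,0,0,0]]]'
python3 -c "from ov import *;rel()"
```

```text
clock: 5.33
eef_pos: [614.8, -32.7, 140.0]
tcp_rot: [-3.141, 0.001, 0.173]
contact_force: [-0.2, -0.1, 0.2]
opening: -0.006
grasp_force: 0.0
clock: 5.83
eef_pos: [584.6, -37.5, 111.6]
tcp_rot: [3.141, -0.004, 0.174]
contact_force: [-0.7, -0.2, -0.9]
opening: -0.0
grasp_force: 0.0
clock: 6.25
eef_pos: [568.4, -40.9, 109.4]
tcp_rot: [-3.142, 0.001, 0.173]
contact_force: [0.4, 0.3, 0.7]
opening: 0.001
grasp_force: 0.1
station xyz [ -1.4  -0.  109.4] rpy [-3.142e+00  1.000e-03  1.730e-01] F [0.4 0.3 0.7] 6.25
clock: 6.83
eef_pos: [614.2, -32.7, 139.6]
tcp_rot: [-3.141, 0.002, 0.174]
contact_force: [0.0, -0.1, -0.3]
opening: -0.002
grasp_force: 0.0
clock: 7.33
eef_pos: [584.5, -38.1, 111.5]
tcp_rot: [3.141, -0.004, 0.173]
contact_force: [0.0, -0.3, 0.6]
opening: 0.002
grasp_force: 0.4
clock: 7.75
eef_pos: [568.4, -40.9, 109.3]
tcp_rot: [-3.142, 0.001, 0.173]
contact_force: [0.2, -0.4, -0.0]
opening: 0.001
grasp_force: 0.1
station xyz [-1.500e+00 -1.000e-01  1.093e+02] rpy [-3.142e+00  1.000e-03  1.730e-01] F [ 0.2 -0.4 -0. ] 7.75
```

```bash
python3 -m inch '[[[0,0,-0.2,0,0,0],[0,0,-0.3,0,0,0],[-0.2,0,-0.45,0,0,0],[-0.4,0,-0.45,0,0,0],[-0.4,0,-0.45,0,0,0],[-0.4,0,-0.45,0,0,0],[-0.4,0,-0.45,0,0,0]]]'
python3 - <<'E'
from ov import *
s=r.sense();g=r.grab_frame("wrist")[:,:,::-1];rel();c=cam("wrist",s);K=3.2
o=cv2.resize(g,None,fx=K,fy=K,interpolation=cv2.INTER_CUBIC)
u=proj(c,wp(S,(0,0,104)))*K;x,y=max(0,int(u[0])-400),max(0,int(u[1])-300);cv2.imwrite("pics/w2.png",o[y:y+600,x:x+800])
E
```

```text
clock: 8.33
eef_pos: [490.4, -54.6, 199.3]
tcp_rot: [3.142, -0.0, 0.173]
contact_force: [-0.1, 0.1, -0.3]
opening: -0.003
grasp_force: 0.0
station xyz [-80.    0.  199.2] rpy [ 3.142 -0.     0.173] F [ 0.  -0.3 -0.2] 8.3833
```

View pics/w2.png

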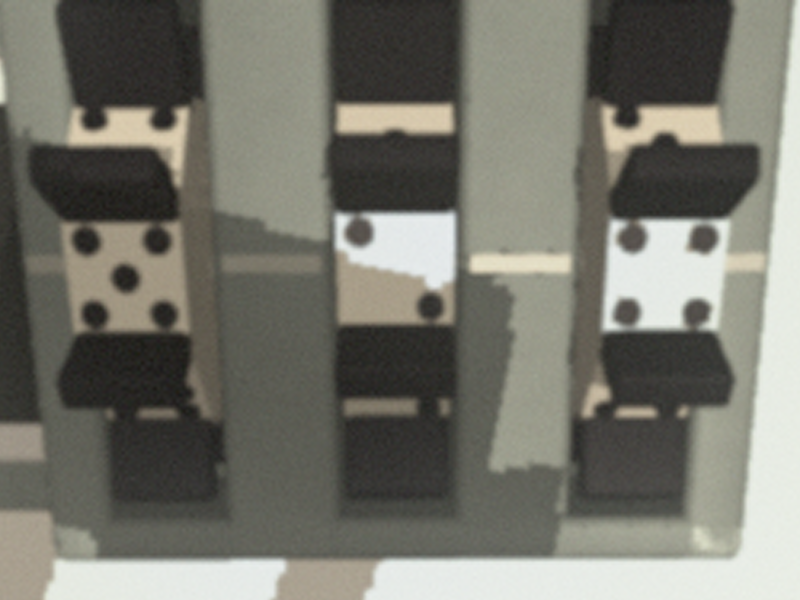

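The wheels now read 5, 2, 4: flats centred at about (126,277), (395,270) and (665,275), each square between its lugs. Next, the cap. I'll cross-check its position with the scene camera while moving over.

```bash
python3 -m inch '[[[0.08,-0.3,0,0,0,0],[0.16,-0.59,0,0,0,0],[0.16,-0.59,0,0,0,0],[0.16,-0.59,0,0,0,0],[0.16,-0.59,0,0,0,0]]]'
python3 -m inch '[[[0.08,-0.3,0,0,0,0],[0.16,-0.59,0,0,0,0],[0.16,-0.59,0.1,0,0,0],[0.16,-0.59,0.1,0,0,0],[0.16,-0.59,0.1,0,0,0],[0.16,-0.59,0.1,0,0,0]]]'
python3 - <<'E'
from ov import *
c=cam("scene");print(proj(c,(513.5,189,158))*1.5625, proj(c,(513.5,189,0))*1.5625, r.sense()["eef_pos"])
p=proj(c,(513.5,189,158)); g=r.grab_frame("scene")[:,:,::-1]
x,y=int(p[0])-50,int(p[1])-60
o=cv2.resize(g[y:y+100,x:x+100],None,fx=5,fy=5,interpolation=cv2.INTER_CUBIC)
cv2.circle(o,tuple(np.int32((p-[x,y]+.5)*5)),4,(0,0,255),-1);cv2.imwrite("pics/cap.png",o)
E
```

```text
clock: 8.8
eef_pos: [502.3, 69.4, 198.6]
tcp_rot: [-3.142, 0.001, 0.178]
contact_force: [-0.4, -0.3, -0.2]
opening: 0.001
grasp_force: 0.0
clock: 9.3
eef_pos: [512.6, 188.1, 178.6]
tcp_rot: [3.141, 0.002, 0.174]
contact_force: [0.2, 0.0, -1.3]
opening: 0.0
grasp_force: 0.0
[517.95942295 310.77621262] [506.55783927 415.92858995] [512.62312535 188.09831562 178.59900653]
```

View pics/cap.png

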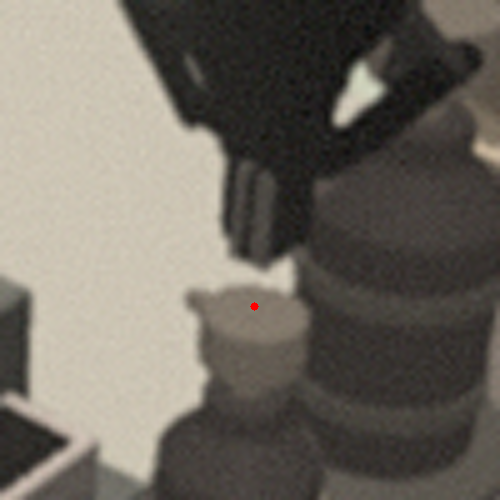

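The projected cap centre (254,307) lies in the middle of the cap's top, with the fingertip straight above it at (255,255). Pressing.

```bash
python3 -m inch '[[[0,0,0.05,0,0,0],[0,0,0.09,0,0,0],[0,0,0.11,0,0,0],[0,0,0.125,0,0,0],[0,0,0.14,0,0,0],[0,0,0.148,0,0,0],[0,0,0.155,0,0,0],[0,0,0.155,0,0,0]]]'
python3 -m inch '[[[0,0,0.003,0,0,0],[0,0,0.006,0,0,0],[0,0,0.006,0,0,0],[0,0,0.006,0,0,0]]]'
```

```text
clock: 10.02
eef_pos: [512.4, 187.8, 148.4]
tcp_rot: [3.14, 0.001, 0.173]
contact_force: [-1.9, -5.8, 8.9]
opening: 0.002
grasp_force: 4.2
clock: 10.35
eef_pos: [512.4, 187.8, 148.0]
tcp_rot: [3.14, 0.0, 0.173]
contact_force: [-4.0, -6.6, 14.1]
opening: -0.002
grasp_force: 7.1
```

```bash
python3 -m inch '[[[0,0,0.006,0,0,0],[0,0,0.012,0,0,0],[0,0,0.012,0,0,0],[0,0,0.012,0,0,0]]]'
python3 -m inch '[[[0,0,-0.03,0,0,0],[0,0,-0.06,0,0,0],[0,0,-0.1,0,0,0],[0,0,-0.3,0,0,0],[0,0,-0.5,0,0,0],[0,0,-0.5,0,0,0],[0,0,-0.5,0,0,0]]]'
python3 -m inch '[[[-0.15,0.5,0,0,0,0],[-0.3,0.8,0,0,0,0],[-0.55,0.95,0,0,0,0],[-0.55,0.95,0,0,0,0],[-0.55,0.95,0,0,0,0],[-0.55,0.95,0,0,0,0],[-0.55,0.95,0,0,0,0],[-0.55,0.95,0,0,0,0]]]'
python3 - <<'E'
from ov import *
s=r.sense();g=r.grab_frame("wrist")[:,:,::-1];rel()
t=r.grab_frame("scene")[:,:,::-1]
a=cv2.resize(g[:300,80:480],(400,300));b=cv2.resize(t[110:310,130:390],(400,300))
cv2.imwrite("pics/end.png",cv2.resize(np.hstack([a,b]),(800,300)))
E
```

```text
clock: 10.68
eef_pos: [512.6, 187.9, 147.8]
tcp_rot: [3.14, -0.0, 0.173]
contact_force: [-11.7, -7.5, 37.7]
opening: -0.001
grasp_force: 18.9
clock: 11.27
eef_pos: [514.0, 189.3, 247.1]
tcp_rot: [-3.141, -0.005, 0.173]
contact_force: [0.0, -0.4, -1.3]
opening: -0.001
grasp_force: 0.0
clock: 11.93
eef_pos: [436.4, -17.6, 243.9]
tcp_rot: [-3.141, 0.001, 0.171]
contact_force: [-0.0, 0.3, -0.2]
opening: -0.0
grasp_force: 0.0
station xyz [-126.6   46.5  244.1] rpy [-3.141  0.     0.172] F [0.4 0.7 0.2] 11.9833
```

View pics/end.png

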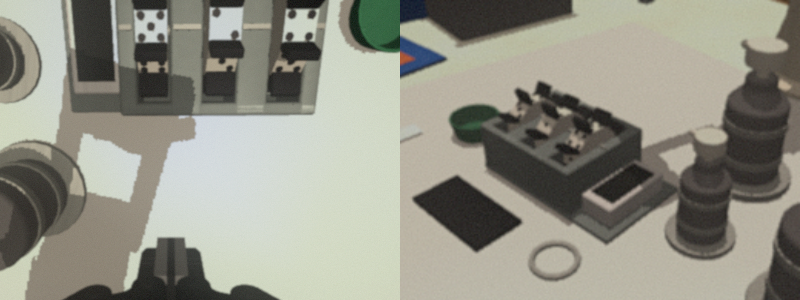

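The wheels still read 5, 2, 4 (at (152,27), (225,25) and (302,25)). The cap is back up at (710,145), the phone, ring and pot are undisturbed, and the arm is clear of everything.

```bash
python3 -c "
from rig import r
print(r.sign_off())"
```

```text
the job is handed in; nothing more can be done
None
```

The wheels are set to 5, 2, 4; after that the small bottle's cap was pressed to its stop and sprang back, the pot, telephone and ring were left where they were, and the job was handed in at about 12 s.

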